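Move three battery cells to their matching test docks

TASK

The three battery cells are standing on each other's test docks: put each one on the dock of its own kind - the slim round cell on the small round dock, the fat round cell on the large round dock, the flat box-shaped cell on the rectangular dock with its broad faces along the dock's long sides. Use the empty square cork mat as the free spot to park one cell while you change them round, and leave every cell standing upright in the middle of its dock. Never let a cell fall over, and leave the tape roll, the screwdriver and the strip spool where they lie.

Things in the scene. Friction and masses are not known exactly. Their poses are not given: they have to be found in the camera images.
- cell_slim: Slim round battery cell, green wrap, standing upright: diameter 18 mm, 65 mm tall, about 50 g, loose. Origin: centre of the underside; z up the cell. Stands at the start on the rectangular dock.
- cell_fat: Fat round battery cell, green wrap, standing upright: diameter 32 mm, 70 mm tall, about 145 g, loose. Origin: centre of the underside; z up the cell. Stands at the start on the small round dock.
- cell_flat: Flat box-shaped battery cell, green wrap, standing upright: 20 mm thick along its x, 50 mm wide along its y, 70 mm tall, about 150 g, loose; half a turn makes no difference. Origin: centre of the underside; z up the cell. Stands at the start on the large round dock.
- dock_small: Small round dock, grey disc of diameter 60 mm with a bare metal top. Fixed to the bench, flat metal top 15 mm above the bench. Origin: centre of the underside (so the top is at z = 15 mm). 
- dock_large: Large round dock, grey disc of diameter 104 mm with a bare metal top. Fixed to the bench, flat metal top 15 mm above the bench. Origin: centre of the underside (so the top is at z = 15 mm). 
- dock_rect: Rectangular dock, grey block 70 mm along its x and 110 mm along its y with a bare metal top. Fixed to the bench, flat metal top 15 mm above the bench. Origin: centre of the underside (so the top is at z = 15 mm). The flat cell belongs here with its 50 mm width along the dock's 110 mm length (y along y, either way round).
- park_mat: Square cork mat, 90 x 90 mm and 4 mm thick, fixed flat on the bench, empty at the start: the free spot. Origin: centre of the underside (top at z = 4 mm).
- tape: Bystander: roll of cream masking tape lying flat, outer diameter 84 mm, hole 64 mm, 24 mm high, loose. Origin: centre of the underside.
- screwdriver: Bystander: screwdriver 150 mm long lying roughly along x on the robot's side, under 35 mm high, loose. Origin: under its middle.
- spool: Bystander: small black spool of nickel strip lying flat, diameter 48 mm, 12 mm high, loose. Origin: centre of the underside.
There are look-alikes about, which are no part of the job. What is shaped like the cell_flat but yellow is not meant.

How it is judged:
On the way:
1. one of the cells stands upright on the cork mat, let go (((horizontal distance between cell_fat and park_mat below 0.045 m and z of cell_fat in the frame of park_mat below 0.009 m and angle between cell_fat's own z axis and vertical below 0.15 rad and contact force between cell_fat and the fingers below 0.05 N) or (horizontal distance between cell_slim and park_mat below 0.045 m and z of cell_slim in the frame of park_mat below 0.009 m and angle between cell_slim's own z axis and vertical below 0.15 rad and contact force between cell_slim and the fingers below 0.05 N) or (horizontal distance between cell_flat and park_mat below 0.045 m and z of cell_flat in the frame of park_mat below 0.009 m and angle between cell_flat's own z axis and vertical below 0.15 rad and contact force between cell_flat and the fingers below 0.05 N))), for 0.2 s.
At the end, for the whole second after the job is handed in: Slim cell on the small round dock, fat cell on the large round dock, flat cell on the rectangular dock: each within 15 mm of the centre, resting on it, upright within 0.1 rad, released and at rest; the flat cell's width along the dock's length within 0.26 rad (horizontal distance between cell_slim and dock_small below 0.015 m and z of cell_slim in the frame of dock_small between 0.011 and 0.019 m and angle between each of cell_slim, cell_fat, cell_flat's own z axis and vertical below 0.1 rad and linear speed of each of cell_slim, cell_fat, cell_flat below 0.02 m/s and angular speed of each of cell_slim, cell_fat, cell_flat below 0.15 rad/s and contact force between each of cell_slim, cell_fat, cell_flat and the fingers below 0.05 N and horizontal distance between cell_fat and dock_large below 0.015 m and z of cell_fat in the frame of dock_large between 0.011 and 0.019 m and horizontal distance between cell_flat and dock_rect below 0.015 m and z of cell_flat in the frame of dock_rect between 0.011 and 0.019 m and angle between the y axis of cell_flat and the y axis of dock_rect, either way round below 0.26 rad); the robot touches nothing.
It fails at once if a cell is tipped over (leans more than 0.6 rad) (angle between any of cell_fat, cell_slim, cell_flat's own z axis and vertical above 0.6 rad).
It fails at once if the tape roll, the screwdriver or the spool is moved more than 30 mm (distance of any of tape, screwdriver, spool from where it was at the start of the episode above 0.03 m).
It also fails if it takes over 118 s, if anything falls off the work surface, if the arm or the gripper's body presses on something with over 40 N, if the wrist force passes 120 N, or if a joint passes its speed limit or range.

ROBOT

A 6-joint arm with a two-finger parallel gripper is mounted at the origin on the work surface. World frame = base frame: x ahead of the robot, y to its left, z up, the work surface at z = 0. Lengths are in m, angles in rad, forces in N, time in s.
With the tool pointing down it reaches from about 0.425 to 0.95 m from the base axis. Payload 3.5 kg.
Tool frame: the origin (TCP) lies midway between the tips of the shut fingers; the grasp point (between the pads) lies 19 mm behind it; z points along the fingers, y is the direction in which the jaws open and shut (so a half turn about z gives the same grasp; the last joint's range is limited). The gripper opens to 85 mm and grips with 20 to 120 N. Pads are 22 mm wide; open, the fingers measure 114 mm over their backs; the gripper's body (76 mm by 85 mm) begins 54 mm behind the grasp point. The pads swing forward as they close: fully open they stand 13 mm farther back than shut.
Start: joints at [1.002, 0.286, 1.577, -0, 1.279, -0.15], TCP at [0.274, 0.617, 0.2] pointing down, gripper open.
Joint ranges: [-2.77, 2.77], [-0.9, 2.22], [0.21, 2.48], [-1.53, 4.67], [0.24, 2.81], [-2.84, 2.84]. Speed limits (rad/s): [2.79, 2.79, 3.14, 3.14, 3.14, 3.14].

INTERFACE

Orientations are given as a unit quaternion [x, y, z, w].
In Python, from plant import * gives the robot as it stands.
- The arm moves only by the shell command python3 -m jog 'ROWS' [FORCE]. ROWS is a JSON object of lists of equal length, an entry for each row: "travel": the shift along the world's x, y, z in mm, a list of three; "dr": the turn, a rotation vector about the world's x, y, z in degrees, a list of three; "jaw": the closure in counts, from 0 (fully open) to 255 (shut). In form: {"travel": [[x, y, z], ...], "dr": [[wx, wy, wz], ...], "jaw": [jaw, ...]}. A call has 1 to 5 rows; each row shifts and turns the commanded pose from where the row before left it; what a row does not reach is not made up. A row lasts 1/12 s, in which the tool goes at most 41.7 mm and 7.16 degrees, less where a joint would pass 70% of its speed; a pose out of reach is approached as far as the arm can. A call is refused whole if a number of a shift passes 41.7 or a number of a turn 7.16, either way. A call with a gripper value outside its range is refused whole. The fingers move at their own pace and stop on an object; FORCE is the grip in N (left out, the last holds). Time passes only in rows, so rows that do not move let the fingers close. It gives the time, the measured TCP pose, the force and the opening at its end, in the units of the state.
- get_state(): the state, without advancing time (a new reading comes with each control period).
- read_camera(name): name is "side" or "top"; returns the picture (480x640x3 uint8, red, green, blue); there is no depth.
- camera_info(name): a dict with "K" (3x3 intrinsics, pixels), "R" (3x3) and "t" (3): a world point X has camera coordinates R X + t. Camera axes: x right, y down, z forward; pixel columns grow to the right and rows downward; lengths in m; the calibration is good to about 2 mm. A picture is of the moment at which its call begins. camera_info takes no time and is no camera call.
- sign_off(): hands the job in, once; it reports no verdict.
The state is a dict: "time": time; "qpos": joint angles; "dq": joint speeds; "joint_efforts": joint torques, N m; "eef_pos": TCP position; "tcp_rot": TCP orientation; "contact_force": force on the tool from outside, world axes, zero at the start; "wrist_torque": the same for the moment, N m; "opening": opening from 0.0 (shut) to 1.0 (fully open).
Only numpy, scipy, OpenCV 4.12 (cv2) and the standard library are available. Lean on these libraries where they do the work, as an engineer would, in place of code of your own. Each camera call takes 0.05 s, during which the arm holds its last target. There are 200 camera calls.

## Working session

There is one attempt and no reset: what is moved stays moved. The work goes in short steps, Python scripts to look and compute and a shell command to move; the robot and the scene stay as the last step left them, time stands still between calls to the robot, and variables do not carry over. Pictures are saved under pics/ and viewed, about 12 in all and at most 16, crops included, and the job is handed in when it is done.

```bash
mkdir -p pics; ls
python3 - <<'E'
from plant import *
import cv2
print(get_state())
for n in ("top","side"):
    im=read_camera(n); cv2.imwrite(f"pics/{n}0.png",im[:,:,::-1]); c=camera_info(n); print(n,c)
E
```

```text
pics
{'time': 0.0, 'qpos': array([ 1.00194367e+00,  2.87179978e-01,  1.57819969e+00, -1.91250958e-05,
        1.27858437e+00, -1.49991465e-01]), 'dq': array([ 0.00041124,  0.00081245, -0.00061148,  0.00050563, -0.00161293,
        0.00112127]), 'joint_efforts': array([-4.75488123e-04, -4.05978870e+01, -2.92628431e+01, -2.04720304e-04,
        5.90621246e-03,  5.08745089e-06]), 'eef_pos': array([0.27410686, 0.61603184, 0.19842544]), 'tcp_rot': array([ 2.07900121e-01,  9.78149341e-01, -1.11314493e-03, -4.08477839e-04]), 'contact_force': array([-0.52817508, -1.03400263, -0.61944862]), 'wrist_torque': array([-0.00314489, -0.00273335,  0.00073578]), 'opening': 1.0053890076050906}
top {'K': array([[485.16652162,   0.        , 318.74780478],
       [  0.        , 485.16652162, 229.2331381 ],
       [  0.        ,   0.        ,   1.        ]]), 'R': array([[-0.00361111, -0.99979135,  0.02010507],
       [-0.99753389,  0.00219225, -0.07015227],
       [ 0.07009356, -0.02030881, -0.99733367]]), 't': array([-0.05100796,  0.51060504,  0.73780283])}
side {'K': array([[559.4617842 ,   0.        , 320.70945043],
       [  0.        , 559.4617842 , 241.95181667],
       [  0.        ,   0.        ,   1.        ]]), 'R': array([[ 0.91133419, -0.41161684,  0.00644703],
       [-0.2801335 , -0.63154896, -0.72295998],
       [ 0.30165412,  0.65705212, -0.69085983]]), 't': array([-0.48585498,  0.15489954,  0.81771284])}
```

View pics/top0.png

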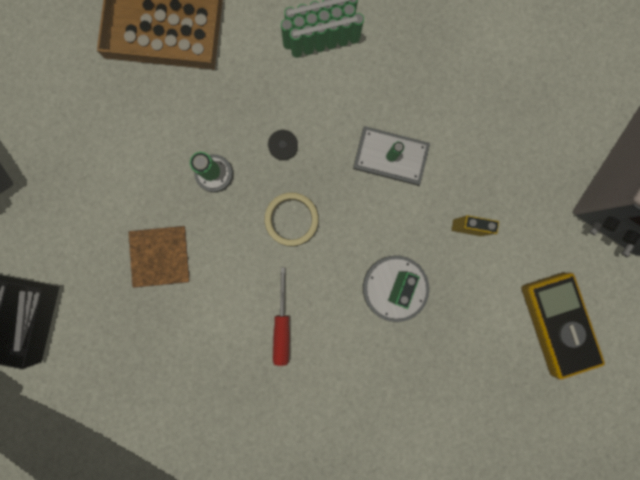

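View pics/side0.png

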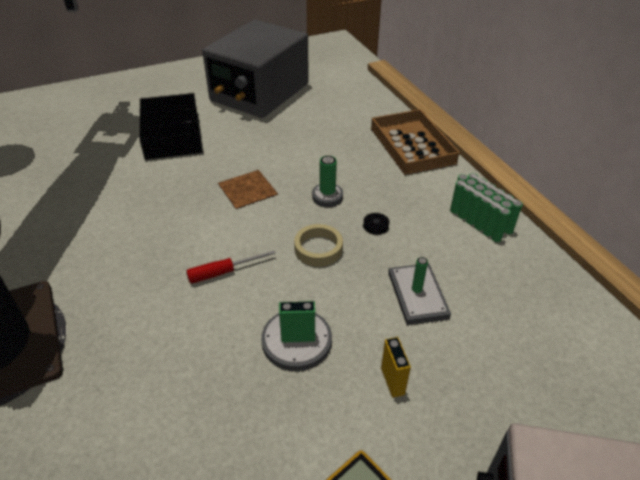

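The top view shows the slim cell on the rectangular dock (395,152), the fat cell on the small dock (205,163) and the flat cell on the large dock (404,289). The cork mat is at (159,256), tape (291,220), screwdriver (282,320) and spool (283,145).

Candidates for the flat cell are the green box at top (404,289) and the yellow box at (475,226). The green one standing on the large dock fits, and the yellow one is the excluded look-alike. The green 6-pack at (322,25) is not a cell. I'll confirm this in an enlarged crop with the outlines drawn on it.

```bash
cat > h.py <<'E'
from plant import *
import cv2, numpy as np
np.set_printoptions(precision=4,suppress=True)
def ray(n,uv,z):
    c=camera_info(n); C=-c["R"].T@c["t"]
    d=c["R"].T@np.linalg.solve(c["K"],np.array([uv[0],uv[1],1.]))
    return (C+d*(z-C[2])/d[2])[:2]
def proj(n,X):
    c=camera_info(n); p=c["K"]@(c["R"]@np.asarray(X,float)+c["t"]); return p[:2]/p[2]
def tri(a,b):
    A=[];B=[]
    for n,uv in (("top",a),("side",b)):
        c=camera_info(n); P=c["K"]@np.c_[c["R"],c["t"]]
        for i in (0,1): r=uv[i]*P[2]-P[i]; A.append(r[:3]); B.append(-r[3])
    return np.linalg.lstsq(np.array(A),np.array(B),rcond=None)[0]
E
python3 - <<'E'
from h import *
im=cv2.imread("pics/top0.png"); h=cv2.cvtColor(im,cv2.COLOR_BGR2HSV)
for n,p in dict(bench=(340,230),rectmetal=(375,150),rectrim=(390,130),lm=(385,270),lrim=(396,258),cork=(160,250),slimtop=(398,147),fattop=(201,160),flattop=(405,290),green=(394,156)).items(): print(n,im[p[1],p[0]],h[p[1],p[0]])
def crop(x,y,w=100,h_=75): return cv2.resize(im[y:y+h_,x:x+w],(400,300),interpolation=cv2.INTER_CUBIC)
m=np.vstack([np.hstack([crop(345,117),crop(165,135)]),np.hstack([crop(350,250),crop(430,190)])])
cv2.imwrite("pics/crop1.png",m)
E
```

```text
bench [114 130 131] [ 28  33 131]
rectmetal [141 147 150] [ 20  15 150]
rectrim [114 130 131] [ 28  33 131]
lm [148 154 158] [ 18  16 158]
lrim [105 109 109] [ 30   9 109]
cork [46 69 92] [ 15 127  92]
slimtop [107 113 115] [ 23  18 115]
fattop [115 121 122] [ 26  15 122]
flattop [50 52 48] [75 20 52]
green [51 70 51] [60 69 70]
```

View pics/crop1.png

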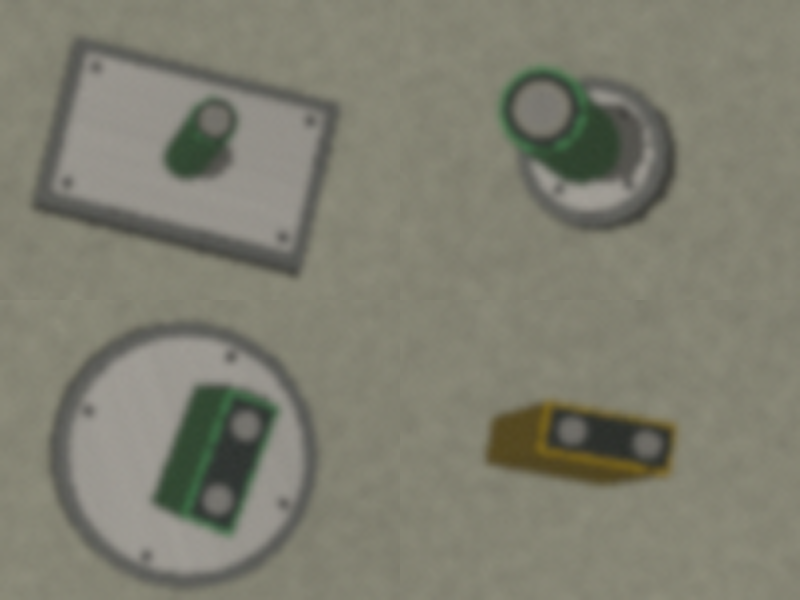

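The crop confirms it: the green box on the large dock (bottom left) is cell_flat. The yellow box (bottom right, top 475,226) is the look-alike. Next I measure everything.

```bash
cat > meas.py <<'E'
from h import *
def meas(im):
    h=cv2.cvtColor(im,cv2.COLOR_BGR2HSV)
    metal=((h[...,1]<24)&(h[...,2]>133)).astype(np.uint8)
    o={}
    for n,(x,y,w,hh) in dict(rect=(345,117,95,75),small=(185,145,52,55),large=(355,247,85,85)).items():
        m=np.zeros_like(metal); m[y:y+hh,x:x+w]=metal[y:y+hh,x:x+w]
        m=cv2.morphologyEx(m,cv2.MORPH_OPEN,np.ones((2,2),np.uint8)) if n!="small" else m
        cs,_=cv2.findContours(m,cv2.RETR_EXTERNAL,cv2.CHAIN_APPROX_NONE)
        P=np.vstack([c[:,0] for c in cs if len(c)>6]).astype(float)
        o[n]=np.array([ray("top",p,.015) for p in P])
    return o
E
python3 - <<'E'
from meas import *
im=cv2.imread("pics/top0.png"); o=meas(im)
r=cv2.minAreaRect((o["rect"]*1000).astype(np.float32)); print("rect",r, cv2.boxPoints(r))
for n in ("small","large"):
    print(n, cv2.minEnclosingCircle((o[n]*1000).astype(np.float32)))
print("slim",ray("top",(398.75,146.75),.080),"fat",ray("top",(200.5,162.25),.085))
t1=ray("top",(350+245/4,250+126/4),.085);t2=ray("top",(350+216/4,250+200/4),.085)
print("flat",(t1+t2)/2,t1-t2,np.degrees(np.arctan2(*(t1-t2)[::-1])))
h=cv2.cvtColor(im,cv2.COLOR_BGR2HSV); m=((h[...,1]>90)&(h[...,0]<22)).astype(np.uint8); m[:,:110]=0;m[:215]=0;m[300:]=0;m[:,200:]=0
P=np.argwhere(m)[:,::-1]; r=cv2.minAreaRect(np.array([ray("top",p,.004)*1000 for p in P]).astype(np.float32)); print("mat",r)
for n,p,z in (("tape",(291.5,219.5),.024),("spool",(283,145),.012),("sd tip",(284,268),.01),("sd end",(281,364),.01)): print(n,ray("top",p,z))
E
```

```text
rect ((628.0165405273438, -170.31881713867188), (96.21145629882812, 56.35438919067383), 75.82359313964844) [[ 588.916  -210.0587]
 [ 643.5541 -223.8604]
 [ 667.1171 -130.5789]
 [ 612.4789 -116.7773]]
small ((600.7503662109375, 114.52050018310547), 23.47486114501953)
large ((416.8145751953125, -174.25100708007812), 45.26470947265625)
slim [ 0.6261 -0.168 ] fat [0.602  0.1174]
flat [ 0.4183 -0.1765] [ 0.0259 -0.0107] -22.4531367659252Traceback (most recent call last):
  File "<stdin>", line 10, in <module>
  File "h.py", line 5, in ray
    c=camera_info(n); C=-c["R"].T@c["t"]
ValueError: time passes only in moves, steps and waits
```

```bash
sed -i 's/^np.set.*/&\nimport functools; camera_info=functools.lru_cache(None)(camera_info)/' h.py
python3 - <<'E'
from h import *
im=cv2.imread("pics/top0.png")
h=cv2.cvtColor(im,cv2.COLOR_BGR2HSV); m=((h[...,1]>90)&(h[...,0]<22)).astype(np.uint8); m[:,:110]=0;m[:215]=0;m[300:]=0;m[:,200:]=0
P=np.argwhere(m)[:,::-1]; r=cv2.minAreaRect(np.array([ray("top",p,.004)*1000 for p in P]).astype(np.float32)); print("mat",r)
for n,p,z in (("tape",(291.5,219.5),.024),("spool",(283,145),.012),("sd tip",(284,268),.01),("sd end",(281,364),.01)): print(n,ray("top",p,z))
# side-view check of the fat, slim and flat tops
print([proj("side",(x,y,z)) for x,y,z in ((.602,.1174,.085),(.6261,-.168,.08),(.4183,-.1765,.085))])
E
python3 -m jog '{"travel":[[25,-38,0],[25,-38,0],[25,-38,0],[25,-38,0],[25,-38,0]],"dr":[[0,0,0],[0,0,0],[0,0,0],[0,0,0],[0,0,0]],"jaw":[0,0,0,0,0]}' 40
python3 -m jog '{"travel":[[25,-38,0],[25,-38,0],[25,-38,0],[25,-38,0],[25,-38,0]],"dr":[[0,0,0],[0,0,0],[0,0,0],[0,0,0],[0,0,0]],"jaw":[0,0,0,0,0]}' 40
python3 -m jog '{"travel":[[25,-38,0],[25,-38,0],[28,-5,0],[0,0,0],[0,0,0]],"dr":[[0,0,0],[0,0,0],[0,0,0],[0,0,0],[0,0,0]],"jaw":[0,0,0,0,0]}' 40
```

```text
mat ((469.62255859375, 199.32965087890625), (87.74525451660156, 88.21786499023438), 5.54348087310791)
tape [ 0.5253 -0.0103]
spool [0.6452 0.0037]
sd tip [0.4503 0.002 ]
sd end [0.3026 0.0064]
[array([328.951 , 159.8589]), array([423.4299, 260.4279]), array([297.8383, 305.765 ])]
time: 0.52
eef_pos: [0.3892, 0.4408, 0.1992]
tcp_rot: [0.208, 0.978, -0.0, -0.0]
contact_force: [0.0, 1.0, -0.3]
opening: 0.999
time: 0.93
eef_pos: [0.5039, 0.2666, 0.1994]
tcp_rot: [0.208, 0.978, -0.0, -0.0]
contact_force: [1.0, 0.5, 0.1]
opening: 1.002
time: 1.35
eef_pos: [0.5777, 0.1929, 0.1988]
tcp_rot: [0.209, 0.978, -0.0, -0.001]
contact_force: [0.2, -0.3, -0.7]
opening: 0.996
```

Rows longer than 41.7 mm overall get clipped, so I'll keep each one shorter. Finish the approach to the fat cell.

```bash
python3 -m jog '{"travel":[[8,-25,0],[8,-25,0],[8,-25.5,0],[0,0,0],[0,0,0]],"dr":[[0,0,0],[0,0,0],[0,0,0],[0,0,0],[0,0,0]],"jaw":[0,0,0,0,0]}' 40
python3 -m jog '{"travel":[[0,0,-35],[0,0,-35],[0,0,-20],[0,0,0]],"dr":[[0,0,0],[0,0,0],[0,0,0],[0,0,0]],"jaw":[0,0,0,0]}' 40
python3 - <<'E'
from h import *
for n in("top","side"): cv2.imwrite(f"pics/{n}1.png",read_camera(n)[:,:,::-1])
a=cv2.imread("pics/top1.png")[100:240,120:300]; b=cv2.imread("pics/side1.png")[90:230,240:420]
cv2.imwrite("pics/m1.png",cv2.resize(np.hstack([a,b]),(792,308)))
E
```

```text
time: 1.77
eef_pos: [0.6004, 0.1187, 0.1995]
tcp_rot: [0.208, 0.978, 0.0, -0.001]
contact_force: [0.3, 0.5, 0.0]
opening: 1.001
time: 2.1
eef_pos: [0.5958, 0.1202, 0.1035]
tcp_rot: [0.207, 0.978, -0.001, -0.006]
contact_force: [-1.0, -1.1, -0.8]
opening: 0.997
```

View pics/m1.png

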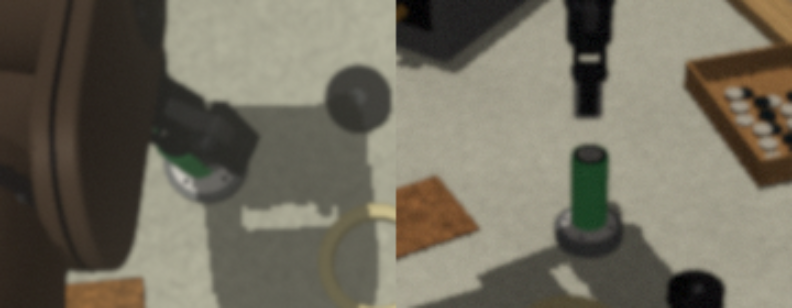

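The top view shows the gripper over the small dock. The side view shows the fingers in line directly above the fat cell. Settle, correct and descend.

```bash
python3 -m jog '{"travel":[[0,0,0],[0,0,0]],"dr":[[0,0,0],[0,0,0]],"jaw":[0,0]}' 40
python3 -m jog '{"travel":[[0.5,-0.5,-20],[0.5,-0.5,-20],[0,0,-15],[0,0,-10],[0,0,0]],"dr":[[0,0,0],[0,0,0],[0,0,0],[0,0,0],[0,0,0]],"jaw":[0,0,0,0,0]}' 40
python3 -m jog '{"travel":[[0,0,0],[0,0,0]],"dr":[[0,0,0],[0,0,0]],"jaw":[0,0]}' 40
```

```text
time: 2.37
eef_pos: [0.6029, 0.1192, 0.1127]
tcp_rot: [0.207, 0.978, 0.001, 0.002]
contact_force: [-0.7, -0.1, 0.9]
opening: 1.001
time: 2.78
eef_pos: [0.6014, 0.1175, 0.0437]
tcp_rot: [0.208, 0.978, -0.0, -0.001]
contact_force: [-1.3, -0.1, -0.9]
opening: 1.005
time: 2.95
eef_pos: [0.6036, 0.1175, 0.0466]
tcp_rot: [0.208, 0.978, 0.0, 0.001]
contact_force: [0.2, -0.5, 0.6]
opening: 1.003
```

```bash
python3 -m jog '{"travel":[[-1,0,-5],[0,0,-3],[0,0,0],[0,0,0]],"dr":[[0,0,0],[0,0,0],[0,0,0],[0,0,0]],"jaw":[0,0,100,130]}' 40
python3 -m jog '{"travel":[[0,0,0],[0,0,0],[0,0,0],[0,0,0],[0,0,0]],"dr":[[0,0,0],[0,0,0],[0,0,0],[0,0,0],[0,0,0]],"jaw":[255,255,255,255,255]}' 40
python3 -m jog '{"travel":[[0,0,0],[0,0,0],[0,0,0],[0,0,0],[0,0,0]],"dr":[[0,0,0],[0,0,0],[0,0,0],[0,0,0],[0,0,0]],"jaw":[255,255,255,255,255]}' 40
```

```text
time: 3.28
eef_pos: [0.6011, 0.1174, 0.0367]
tcp_rot: [0.208, 0.978, -0.0, -0.0]
contact_force: [-0.5, -0.0, -0.1]
opening: 0.752
time: 3.7
eef_pos: [0.6016, 0.1176, 0.0372]
tcp_rot: [0.208, 0.978, 0.0, 0.0]
contact_force: [-0.3, 0.8, 1.0]
opening: 0.355
time: 4.12
eef_pos: [0.6016, 0.1175, 0.0372]
tcp_rot: [0.208, 0.978, 0.0, 0.0]
contact_force: [0.5, 0.7, 2.6]
opening: 0.354
```

```bash
python3 -m jog '{"travel":[[0,0,10],[0,0,20],[0,0,20],[0,0,0]],"dr":[[0,0,0],[0,0,0],[0,0,0],[0,0,0]],"jaw":[255,255,255,255]}' 40
python3 -m jog '{"travel":[[-15,10,0],[-25,15,0],[-25,15,0],[-25,15,0],[-25,15,0]],"dr":[[0,0,0],[0,0,0],[0,0,0],[0,0,0],[0,0,0]],"jaw":[255,255,255,255,255]}' 40
python3 -m jog '{"travel":[[-17,12,0],[0,0,0],[0,0,0],[0,0,0]],"dr":[[0,0,0],[0,0,0],[0,0,0],[0,0,0]],"jaw":[255,255,255,255]}' 40
```

```text
time: 4.45
eef_pos: [0.6038, 0.1174, 0.091]
tcp_rot: [0.208, 0.978, 0.001, 0.003]
contact_force: [1.7, -0.2, -0.7]
opening: 0.354
time: 4.87
eef_pos: [0.484, 0.1876, 0.0853]
tcp_rot: [0.208, 0.978, -0.001, -0.001]
contact_force: [-0.2, 0.4, -1.9]
opening: 0.355
time: 5.2
eef_pos: [0.4694, 0.1992, 0.0864]
tcp_rot: [0.208, 0.978, -0.0, -0.0]
contact_force: [-0.2, 0.2, -2.2]
opening: 0.355
```

```bash
python3 -m jog '{"travel":[[0,0,-15],[0,0,-20],[0,0,-12],[0,0,-6],[0,0,0]],"dr":[[0,0,0],[0,0,0],[0,0,0],[0,0,0],[0,0,0]],"jaw":[255,255,255,255,255]}' 40
python3 -m jog '{"travel":[[0,0,-3],[0,0,-3],[0,0,0],[0,0,0]],"dr":[[0,0,0],[0,0,0],[0,0,0],[0,0,0]],"jaw":[255,255,255,255]}' 40
```

```text
time: 5.62
eef_pos: [0.4682, 0.1987, 0.0318]
tcp_rot: [0.208, 0.978, -0.001, -0.002]
contact_force: [0.3, -0.1, -2.0]
opening: 0.358
time: 5.95
eef_pos: [0.4697, 0.1995, 0.0283]
tcp_rot: [0.208, 0.978, 0.0, 0.0]
contact_force: [0.7, -1.2, -1.6]
opening: 0.351
```

```bash
python3 -m jog '{"travel":[[0,0,-1.5],[0,0,0],[0,0,0]],"dr":[[0,0,0],[0,0,0],[0,0,0]],"jaw":[255,255,255]}' 40
python3 -m jog '{"travel":[[0,0,-0.5],[0,0,0],[0,0,0]],"dr":[[0,0,0],[0,0,0],[0,0,0]],"jaw":[255,255,255]}' 40
```

```text
time: 6.2
eef_pos: [0.4693, 0.1995, 0.0265]
tcp_rot: [0.208, 0.978, 0.0, 0.0]
contact_force: [-0.1, -0.2, -2.3]
opening: 0.357
time: 6.45
eef_pos: [0.4696, 0.1995, 0.0262]
tcp_rot: [0.208, 0.978, 0.0, 0.0]
contact_force: [-1.2, 0.2, 1.1]
opening: 0.356
```

```bash
python3 -m jog '{"travel":[[0,0,0],[0,0,0],[0,0,0],[0,0,0],[0,0,0]],"dr":[[0,0,0],[0,0,0],[0,0,0],[0,0,0],[0,0,0]],"jaw":[140,110,80,40,0]}' 40
python3 -m jog '{"travel":[[0,0,0],[0,0,0],[0,0,10],[0,0,30],[0,0,35]],"dr":[[0,0,0],[0,0,0],[0,0,0],[0,0,0],[0,0,0]],"jaw":[0,0,0,0,0]}' 40
python3 -m jog '{"travel":[[0,0,35],[0,0,35],[0,0,0],[0,0,0]],"dr":[[0,0,0],[0,0,0],[0,0,0],[0,0,0]],"jaw":[0,0,0,0]}' 40
python3 - <<'E'
from h import *
cv2.imwrite("pics/side2.png",read_camera("side")[:,:,::-1])
print(proj("side",(.4696,.1995,.074)))
E
```

```text
time: 6.87
eef_pos: [0.4693, 0.1995, 0.0259]
tcp_rot: [0.208, 0.978, 0.0, 0.0]
contact_force: [0.0, -0.5, -0.3]
opening: 0.937
time: 7.28
eef_pos: [0.467, 0.199, 0.0997]
tcp_rot: [0.208, 0.978, -0.001, -0.003]
contact_force: [0.7, 0.4, 0.5]
opening: 1.001
time: 7.62
eef_pos: [0.4713, 0.1999, 0.1748]
tcp_rot: [0.208, 0.978, 0.001, 0.003]
contact_force: [0.2, -0.5, -0.9]
opening: 1.001
[245.6    157.9007]
```

View pics/side2.png

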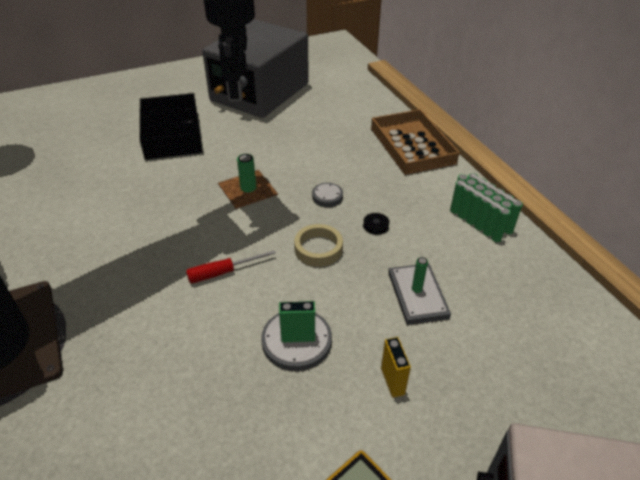

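The fat cell stands upright on the mat with its top at (246,158), matching the prediction. The small dock is empty at (328,194), and the bystanders have not moved. Next is the slim cell.

```bash
python3 -m jog '{"travel":[[15,-36,0],[15,-36,0],[15,-36,0],[15,-36,0],[15,-36,0]],"dr":[[0,0,0],[0,0,0],[0,0,0],[0,0,0],[0,0,0]],"jaw":[0,0,0,0,0]}' 40
python3 -m jog '{"travel":[[15,-36,0],[15,-36,0],[15,-36,0],[15,-36,0],[15,-36,0]],"dr":[[0,0,0],[0,0,0],[0,0,0],[0,0,0],[0,0,0]],"jaw":[0,0,0,0,0]}' 40
python3 -m jog '{"travel":[[5,-8,0],[0,0,0],[0,0,0],[0,0,0]],"dr":[[0,0,0],[0,0,0],[0,0,0],[0,0,0]],"jaw":[0,0,0,0]}' 40
python3 - <<'E'
from h import *
im=read_camera("top"); cv2.imwrite("pics/top3.png",im[:,:,::-1])
P=(im[145:205,185:240]); h=cv2.cvtColor(P,cv2.COLOR_RGB2HSV)
m=((h[...,1]<24)&(h[...,2]>133)).astype(np.uint8); p=np.argwhere(m)[:,::-1]+[185,145]
c,r=cv2.minEnclosingCircle(p.astype(np.float32)); print(len(p),c,r,ray("top",c,.015),ray("top",p.mean(0),.015), "side",ray("side",(328,193.5),.015))
E
```

```text
time: 8.08
eef_pos: [0.5432, 0.018, 0.1686]
tcp_rot: [0.208, 0.978, -0.0, -0.002]
contact_force: [-0.3, 1.1, 0.5]
opening: 1.0
time: 8.5
eef_pos: [0.6183, -0.1619, 0.1681]
tcp_rot: [0.208, 0.978, 0.001, -0.002]
contact_force: [0.9, 0.7, 1.1]
opening: 0.997
time: 8.83
eef_pos: [0.6232, -0.1668, 0.1694]
tcp_rot: [0.207, 0.978, 0.001, -0.001]
contact_force: [-0.1, 0.1, 0.5]
opening: 1.002
1108 (212.83921813964844, 172.68374633789062) 19.029518127441406 [0.6002 0.1136] [0.6004 0.114 ] side [0.5971 0.1084]
```

```bash
python3 -m jog '{"travel":[[1.5,-1,-30],[1.5,0,-25],[0,0,-15],[0,0,0],[0,0,0]],"dr":[[0,0,0],[0,0,0],[0,0,0],[0,0,0],[0,0,0]],"jaw":[0,0,0,0,0]}' 40
python3 - <<'E'
from h import *
cv2.imwrite("pics/side4.png",cv2.resize(read_camera("side")[190:340,320:520,::-1],(800,600)))
E
```

```text
time: 9.3
eef_pos: [0.6264, -0.1678, 0.1]
tcp_rot: [0.207, 0.978, 0.0, -0.001]
contact_force: [0.3, -0.1, 0.1]
opening: 0.998
```

View pics/side4.png

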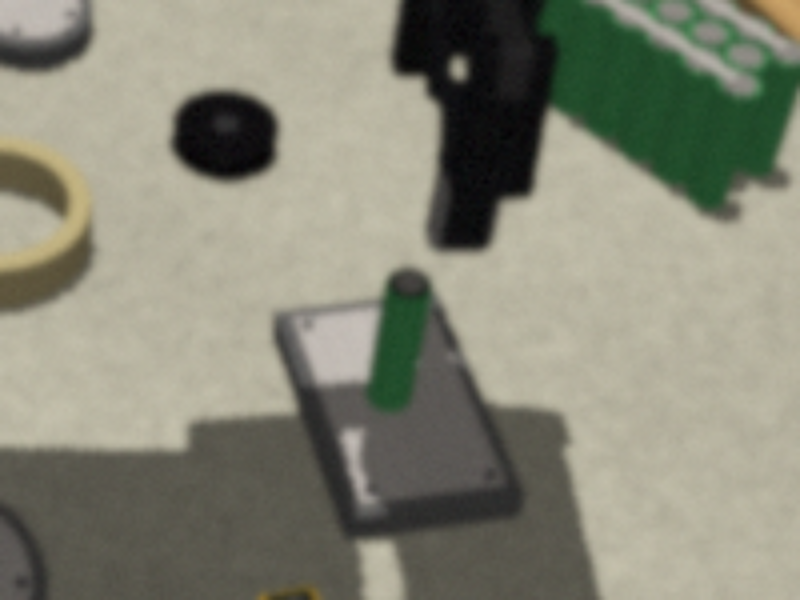

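Run:
```python
from h import *
a=np.radians(66); d=np.array([np.cos(a),np.sin(a)])
for s in(-.05,-.043,0,.043): 
    p=np.r_[np.array([.6264,-.1678])+s*d,.113]; print(s,(proj("side",p)-[320,190])*4)
print((proj("side",(.6261,-.168,.08))-[320,190])*4)
```

```text
-0.05 [446.4882 317.2327]
-0.043 [443.5298 302.782 ]
0 [426.1593 217.9344]
0.043 [410.0602 139.2971]
[413.7197 281.7117]
```

The side crop shows the cell top at (408,283) with the fingertips to the right at (462,245), off from my projection. I'll look at the whole picture with projected marks before descending.

Run:
```python
from h import *
print(get_state()["eef_pos"],get_state()["tcp_rot"])
a=np.radians(66); d=np.array([np.cos(a),np.sin(a)]); out=[]
for n,(x,y) in dict(top=(300,60),side=(320,130)).items():
    im=read_camera(n)[:,:,::-1].copy(); b=cv2.resize(im[y:y+200,x:x+200],(400,400)) if 0 else cv2.resize(im[y:y+200,x:x+133],(399,600),interpolation=cv2.INTER_CUBIC)
    for s in(-.043,0,.043):
        p=(proj(n,np.r_[np.array([.6264,-.1678])+s*d,.113])-[x,y])*3
        cv2.circle(b,tuple(int(v) for v in p),4,(0,0,255) if s else (255,0,0),-1)
    out.append(b)
cv2.imwrite("pics/m5.png",np.hstack(out))
```

```text
[ 0.6275 -0.1685  0.1017] [ 0.2072  0.9783 -0.0001  0.0004]
```

View pics/m5.png

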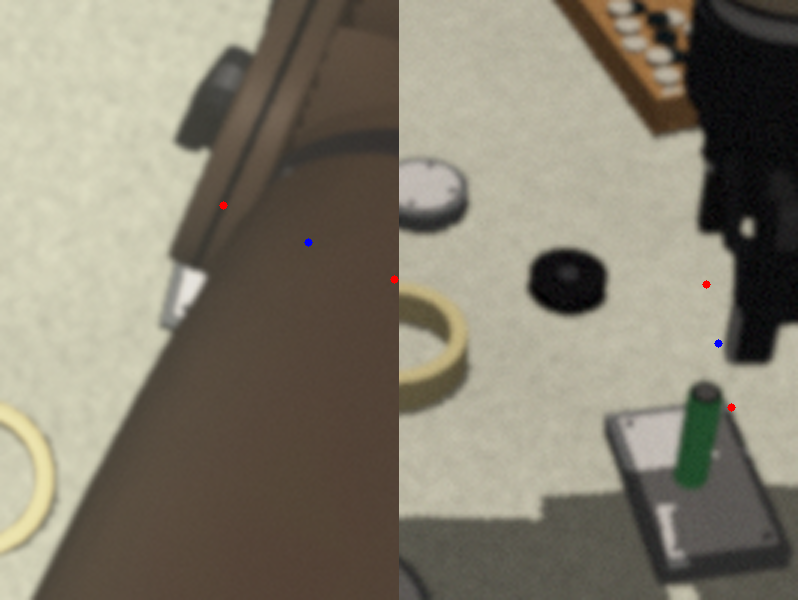

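Run:
```python
from h import *
a=np.radians(66); d=np.array([np.cos(a),np.sin(a)]); C=camera_info("side"); print(-C["R"].T@C["t"])
for t in ((.599,.1195,.108),(.4713,.1999,.1748),(.627,-.168,.101)):
  for s in(-.05,0,.05): print(t,s,proj("side",np.array(t)+np.r_[s*d,.013]))
b=cv2.imread("pics/side2.png")[0:150,150:350]; cv2.imwrite("pics/m6.png",cv2.resize(b,(800,600),interpolation=cv2.INTER_CUBIC))
```

```text
[ 0.2395 -0.6394  0.68  ]
(0.599, 0.1195, 0.108) -0.05 [327.6613 159.361 ]
(0.599, 0.1195, 0.108) 0 [327.2575 142.9103]
(0.599, 0.1195, 0.108) 0.05 [326.882  127.6149]
(0.4713, 0.1999, 0.1748) -0.05 [237.79   118.2491]
(0.4713, 0.1999, 0.1748) 0 [240.7515 102.7992]
(0.4713, 0.1999, 0.1748) 0.05 [243.4984  88.4689]
(0.627, -0.168, 0.101) -0.05 [432.168  268.7832]
(0.627, -0.168, 0.101) 0 [427.0577 243.9624]
(0.627, -0.168, 0.101) 0.05 [422.38   221.2431]
```

View pics/m6.png

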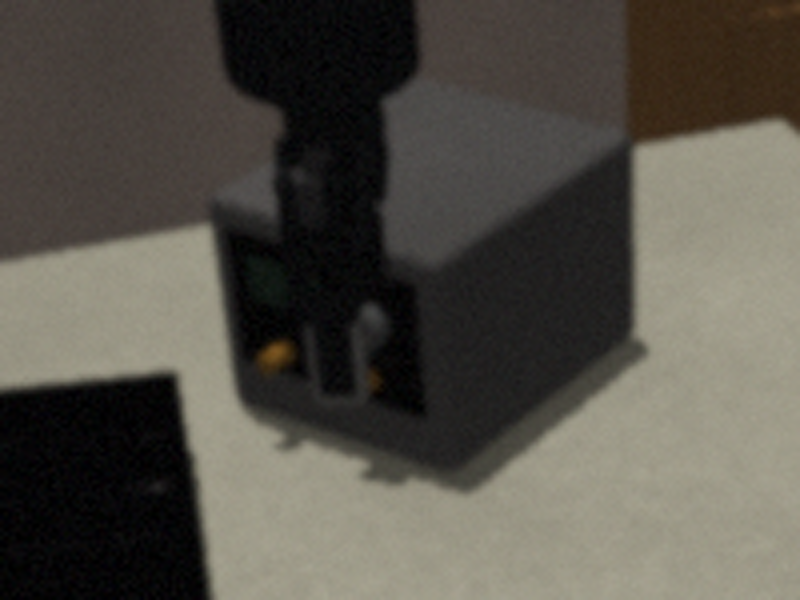

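Run:
```python
from h import *
from scipy.optimize import least_squares
T=np.array([(.599,.1195,.108),(.4713,.1999,.1748),(.627,-.168,.101)]); O=np.array([(327,143),(233.8,100),(438.7,250)])
f=lambda o:np.ravel([proj("side",t+o)-u for t,u in zip(T,O)])
r=least_squares(f,[0,0,0]); print(r.x,r.fun)
```

```text
[-0.0232 -0.0517  0.0527] [ 0.9608 -1.0806  1.0528 -1.2999 -1.6617  1.9661]
```

The fit puts the open fingertips roughly 40–50 mm above the reported TCP, which disagrees with the spec. I'll descend partway and look at real finger height against the cell.

```bash
python3 -m jog '{"travel":[[0,0,-20],[0,0,-20],[0,0,-15],[0,0,-8],[0,0,0]],"dr":[[0,0,0],[0,0,0],[0,0,0],[0,0,0],[0,0,0]],"jaw":[0,0,0,0,0]}' 40
python3 -m jog '{"travel":[[0,0,0],[0,0,0]],"dr":[[0,0,0],[0,0,0]],"jaw":[0,0]}' 40
python3 - <<'E'
from h import *
cv2.imwrite("pics/side7.png",cv2.resize(read_camera("side")[190:340,320:520,::-1],(800,600)))
E
```

```text
time: 9.87
eef_pos: [0.626, -0.169, 0.0359]
tcp_rot: [0.208, 0.978, 0.0, -0.002]
contact_force: [0.1, -0.1, -0.5]
opening: 1.002
time: 10.03
eef_pos: [0.6283, -0.17, 0.0392]
tcp_rot: [0.208, 0.978, -0.0, 0.001]
contact_force: [0.1, 0.3, -1.2]
opening: 1.004
```

View pics/side7.png

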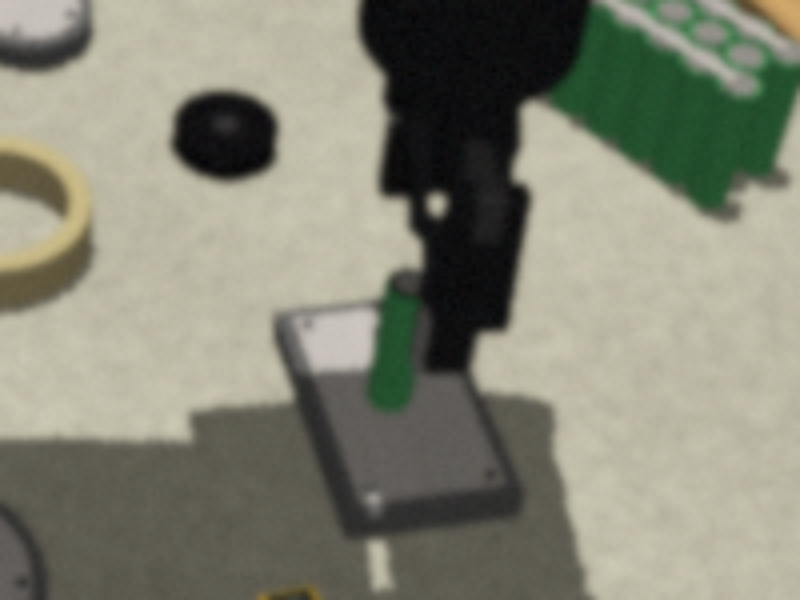

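The open finger is visible right beside the cell, its lower end at (450,370) well down the cell's length, and nothing is touching. Centre by about 2 mm and close gently in stages, watching the opening and the force.

```bash
python3 -m jog '{"travel":[[-2,1.5,-2],[0,0,0],[0,0,0],[0,0,0],[0,0,0]],"dr":[[0,0,0],[0,0,0],[0,0,0],[0,0,0],[0,0,0]],"jaw":[60,100,120,140,150]}' 30
python3 - <<'E'
from h import *
print(get_state()["eef_pos"],get_state()["opening"])
cv2.imwrite("pics/side8.png",cv2.resize(read_camera("side")[190:340,320:520,::-1],(800,600)))
E
```

```text
time: 10.5
eef_pos: [0.6253, -0.1681, 0.036]
tcp_rot: [0.208, 0.978, -0.0, 0.0]
contact_force: [0.1, 0.0, 0.5]
opening: 0.409
[ 0.6253 -0.1681  0.036 ] 0.40910597025941553
```

View pics/side8.png

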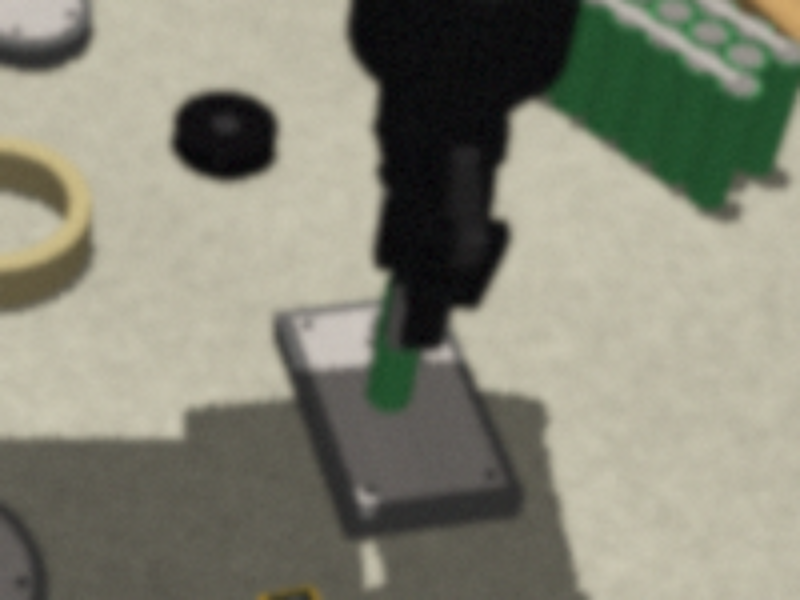

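Run:
```python
from h import *
a=np.radians(66); d=np.array([np.cos(a),np.sin(a)]);e=np.array([-d[1],d[0]])
for s in(-.018,-.03):
  for k in (-.011,0,.011):
    for z in(.04,.055,.07): print(s,k,z,(proj("side",np.r_[np.array([.6253,-.1681])+s*d+k*e,z])-[320,190])*4)
```

```text
-0.018 -0.011 0.04 [433.356  389.4439]
-0.018 -0.011 0.055 [438.8921 362.9508]
-0.018 -0.011 0.07 [444.5657 335.7998]
-0.018 0 0.04 [404.6202 389.4357]
-0.018 0 0.055 [409.8044 362.9396]
-0.018 0 0.07 [415.1174 335.7855]
-0.018 0.011 0.04 [375.8782 389.4276]
-0.018 0.011 0.055 [380.7104 362.9285]
-0.018 0.011 0.07 [385.6626 335.7713]
-0.03 -0.011 0.04 [437.9373 413.2186]
-0.03 -0.011 0.055 [443.5876 386.7453]
-0.03 -0.011 0.07 [449.3796 359.6076]
-0.03 0 0.04 [408.9074 413.2129]
-0.03 0 0.055 [414.1986 386.7366]
-0.03 0 0.07 [419.6225 359.5959]
-0.03 0.011 0.04 [379.8713 413.2073]
-0.03 0.011 0.055 [384.8032 386.728 ]
-0.03 0.011 0.07 [389.8588 359.5841]
```

The near finger is now in front of the cell with its tip at (420,345), about z 65–70 mm, so the pads overlap only the top 10–15 mm of the cell. Going 12 mm lower is safe either way, so I'll do that and then grip.

```bash
python3 -m jog '{"travel":[[0,0,-6],[0,0,-6],[0,0,0],[0,0,0],[0,0,0]],"dr":[[0,0,0],[0,0,0],[0,0,0],[0,0,0],[0,0,0]],"jaw":[150,150,150,150,255]}' 30
python3 -m jog '{"travel":[[0,0,0],[0,0,0],[0,0,0],[0,0,0],[0,0,0]],"dr":[[0,0,0],[0,0,0],[0,0,0],[0,0,0],[0,0,0]],"jaw":[255,255,255,255,255]}' 30
python3 - <<'E'
from h import *
print(get_state()["eef_pos"],get_state()["opening"])
cv2.imwrite("pics/side9.png",cv2.resize(read_camera("side")[190:340,320:520,::-1],(800,600)))
E
```

```text
time: 10.97
eef_pos: [0.6251, -0.168, 0.0234]
tcp_rot: [0.208, 0.978, 0.0, -0.0]
contact_force: [-0.3, -0.3, -0.3]
opening: 0.288
time: 11.38
eef_pos: [0.6252, -0.168, 0.0239]
tcp_rot: [0.208, 0.978, -0.0, 0.0]
contact_force: [-1.2, -0.4, -0.6]
opening: 0.196
[ 0.6252 -0.168   0.0239] 0.1960216244459295
```

View pics/side9.png

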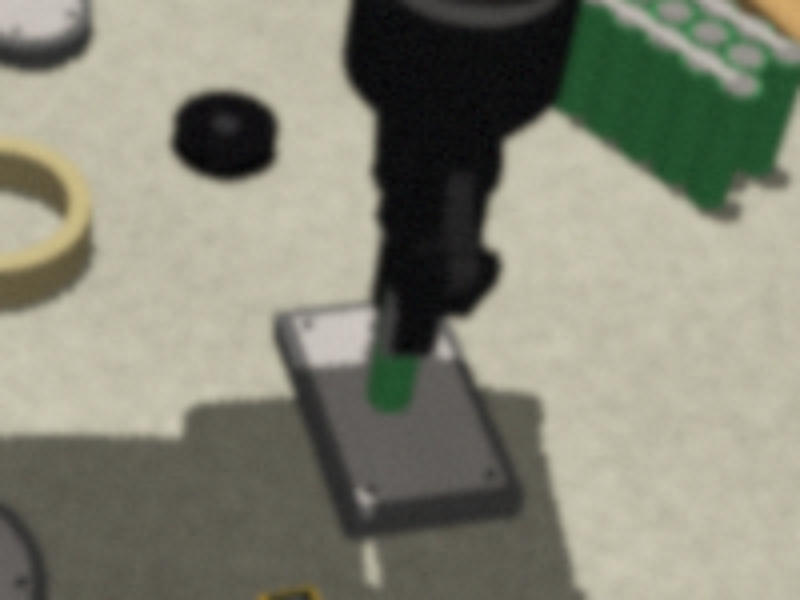

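The slim cell is gripped (opening 0.196 ≈ 17 mm), finger tip at (410,355), cell upright. Lift it and carry it to the small dock at (0.600, 0.1135).

```bash
python3 -m jog '{"travel":[[0,0,10],[0,0,20],[0,0,20],[0,0,10],[0,0,0]],"dr":[[0,0,0],[0,0,0],[0,0,0],[0,0,0],[0,0,0]],"jaw":[255,255,255,255,255]}' 30
python3 -m jog '{"travel":[[-1,15,0],[-2,30,0],[-3,35,0],[-3,35,0],[-3,35,0]],"dr":[[0,0,0],[0,0,0],[0,0,0],[0,0,0],[0,0,0]],"jaw":[255,255,255,255,255]}' 30
python3 -m jog '{"travel":[[-3,35,0],[-3,35,0],[-3,30,0],[-2,20,0],[-2,10,0]],"dr":[[0,0,0],[0,0,0],[0,0,0],[0,0,0],[0,0,0]],"jaw":[255,255,255,255,255]}' 30
python3 -m jog '{"travel":[[0,0,0],[0,0,0]],"dr":[[0,0,0],[0,0,0]],"jaw":[255,255]}' 30
```

```text
time: 11.85
eef_pos: [0.6277, -0.1691, 0.0881]
tcp_rot: [0.208, 0.978, -0.001, 0.004]
contact_force: [0.4, -0.1, -0.6]
opening: 0.198
time: 12.27
eef_pos: [0.6113, -0.0157, 0.0819]
tcp_rot: [0.208, 0.978, 0.0, -0.002]
contact_force: [0.6, 0.0, -0.2]
opening: 0.2
time: 12.68
eef_pos: [0.598, 0.1154, 0.082]
tcp_rot: [0.206, 0.978, -0.0, -0.002]
contact_force: [1.0, 0.2, -0.7]
opening: 0.197
time: 12.85
eef_pos: [0.5994, 0.1121, 0.0829]
tcp_rot: [0.207, 0.978, -0.0, -0.001]
contact_force: [0.2, -0.3, -0.4]
opening: 0.198
```

```bash
python3 -m jog '{"travel":[[0.5,1,-20],[0,0,-20],[0,0,-10],[0,0,-5],[0,0,0]],"dr":[[0,0,0],[0,0,0],[0,0,0],[0,0,0],[0,0,0]],"jaw":[255,255,255,255,255]}' 30
python3 -m jog '{"travel":[[0,0,-2],[0,0,0],[0,0,0]],"dr":[[0,0,0],[0,0,0],[0,0,0]],"jaw":[255,255,255]}' 30
```

```text
time: 13.27
eef_pos: [0.5997, 0.1118, 0.0271]
tcp_rot: [0.209, 0.978, -0.0, -0.002]
contact_force: [1.1, 0.3, -1.0]
opening: 0.194
time: 13.52
eef_pos: [0.6016, 0.1128, 0.0279]
tcp_rot: [0.208, 0.978, 0.0, 0.001]
contact_force: [-0.5, -0.8, -0.8]
opening: 0.201
```

```bash
python3 -m jog '{"travel":[[-1,0,-2],[0,0,-1],[0,0,0],[0,0,0]],"dr":[[0,0,0],[0,0,0],[0,0,0],[0,0,0]],"jaw":[255,255,255,255]}' 30
python3 -m jog '{"travel":[[0,0,-1],[0,0,0],[0,0,0]],"dr":[[0,0,0],[0,0,0],[0,0,0]],"jaw":[255,255,255]}' 30
```

```text
time: 13.85
eef_pos: [0.5997, 0.113, 0.0239]
tcp_rot: [0.208, 0.978, -0.0, -0.0]
contact_force: [-1.0, 0.6, -1.1]
opening: 0.194
time: 14.1
eef_pos: [0.6001, 0.113, 0.0237]
tcp_rot: [0.208, 0.978, 0.0, 0.0]
contact_force: [-0.6, -0.0, 5.9]
opening: 0.196
```

```bash
python3 -m jog '{"travel":[[0,0,0.3],[0,0,0],[0,0,0],[0,0,0],[0,0,0]],"dr":[[0,0,0],[0,0,0],[0,0,0],[0,0,0],[0,0,0]],"jaw":[255,180,160,130,80]}' 30
python3 -m jog '{"travel":[[0,0,0],[0,0,0],[0,0,10],[0,0,30],[0,0,35]],"dr":[[0,0,0],[0,0,0],[0,0,0],[0,0,0],[0,0,0]],"jaw":[0,0,0,0,0]}' 40
python3 -m jog '{"travel":[[0,0,35],[0,0,35],[-15,-25,0],[-20,-32,0],[-20,-32,0]],"dr":[[0,0,0],[0,0,0],[0,0,1.5],[0,0,0],[0,0,0]],"jaw":[0,0,0,0,0]}' 40
python3 -m jog '{"travel":[[-20,-32,0],[-20,-32,0],[-20,-32,0],[-20,-32,0],[-20,-32,0]],"dr":[[0,0,0],[0,0,0],[0,0,0],[0,0,0],[0,0,0]],"jaw":[0,0,0,0,0]}' 40
python3 -m jog '{"travel":[[-20,-32,0],[-7,-10,0],[0,0,0],[0,0,0],[0,0,0]],"dr":[[0,0,0],[0,0,0],[0,0,0],[0,0,0],[0,0,0]],"jaw":[0,0,0,0,0]}' 40
python3 - <<'E'
from h import *
for n in("top","side"): cv2.imwrite(f"pics/{n}10.png",read_camera(n)[:,:,::-1])
im=cv2.imread("pics/top10.png")[110:210,140:340]; s=cv2.imread("pics/side10.png")[140:390,220:460]
cv2.imwrite("pics/m10.png",np.hstack([cv2.resize(s,(480,500)),cv2.resize(im,(320,160))[:, :] if 0 else cv2.copyMakeBorder(cv2.resize(im,(320,160)),0,340,0,0,cv2.BORDER_CONSTANT)]))
E
```

```text
time: 14.52
eef_pos: [0.5994, 0.113, 0.0225]
tcp_rot: [0.208, 0.978, -0.0, -0.0]
contact_force: [0.4, 0.3, 0.7]
opening: 0.614
time: 14.93
eef_pos: [0.5974, 0.1129, 0.0965]
tcp_rot: [0.208, 0.978, -0.001, -0.003]
contact_force: [0.9, 0.5, -0.7]
opening: 0.998
time: 15.35
eef_pos: [0.5449, 0.0235, 0.1703]
tcp_rot: [0.194, 0.981, -0.0, 0.002]
contact_force: [0.3, 0.1, -0.6]
opening: 1.001
time: 15.77
eef_pos: [0.4438, -0.1373, 0.1691]
tcp_rot: [0.195, 0.981, -0.0, 0.001]
contact_force: [0.6, -0.9, 0.8]
opening: 0.998
time: 16.18
eef_pos: [0.4182, -0.1775, 0.1686]
tcp_rot: [0.195, 0.981, 0.0, 0.0]
contact_force: [-0.9, 0.2, -0.0]
opening: 0.994
```

View pics/m10.png

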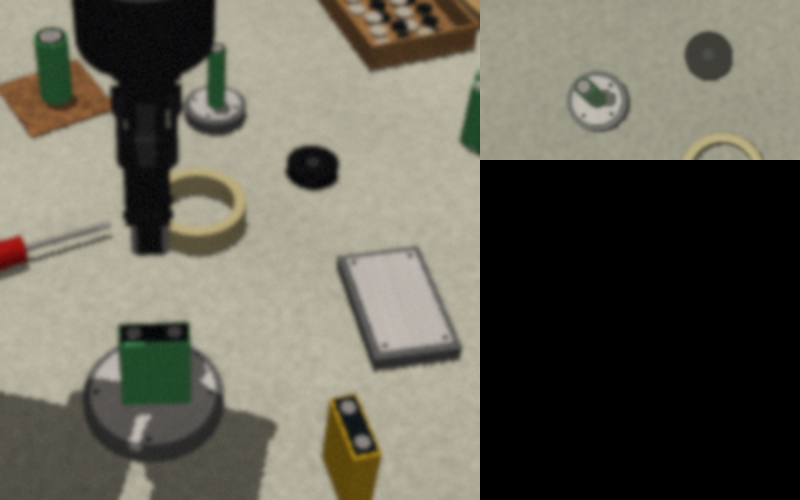

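The slim cell stands upright in the middle of the small dock (217,105 in the left panel), the fat cell is on the mat, and the gripper is lined up above the flat cell. Descend over the flat cell.

```bash
python3 -m jog '{"travel":[[0,1,-30],[0,0,-35],[0,0,-20],[0,0,0],[0,0,0]],"dr":[[0,0,0],[0,0,0],[0,0,0],[0,0,0],[0,0,0]],"jaw":[0,0,0,0,0]}' 40
python3 -m jog '{"travel":[[0,0,-20],[0,0,-20],[0,0,-10],[0,0,0],[0,0,0]],"dr":[[0,0,0],[0,0,0],[0,0,0],[0,0,0],[0,0,0]],"jaw":[0,0,0,0,0]}' 40
```

```text
time: 16.7
eef_pos: [0.4175, -0.1757, 0.0823]
tcp_rot: [0.194, 0.981, 0.001, -0.001]
contact_force: [0.2, -0.1, -0.0]
opening: 0.997
time: 17.12
eef_pos: [0.4186, -0.1773, 0.0342]
tcp_rot: [0.195, 0.981, -0.0, 0.001]
contact_force: [-0.4, 0.4, 0.1]
opening: 1.004
```

```bash
python3 -m jog '{"travel":[[0,1,-5],[0,0,-2],[0,0,0],[0,0,0],[0,0,0]],"dr":[[0,0,0],[0,0,0],[0,0,0],[0,0,0],[0,0,0]],"jaw":[60,100,130,150,165]}' 40
python3 -m jog '{"travel":[[0,0,0],[0,0,0],[0,0,0],[0,0,0],[0,0,0]],"dr":[[0,0,0],[0,0,0],[0,0,0],[0,0,0],[0,0,0]],"jaw":[180,255,255,255,255]}' 50
python3 -m jog '{"travel":[[0,0,0],[0,0,0],[0,0,0]],"dr":[[0,0,0],[0,0,0],[0,0,0]],"jaw":[255,255,255]}' 50
```

```text
time: 17.53
eef_pos: [0.418, -0.1762, 0.0265]
tcp_rot: [0.195, 0.981, -0.0, 0.0]
contact_force: [0.1, -0.6, 0.6]
opening: 0.356
time: 17.95
eef_pos: [0.4181, -0.1763, 0.0265]
tcp_rot: [0.195, 0.981, -0.0, 0.0]
contact_force: [0.2, 0.3, 2.6]
opening: 0.223
time: 18.2
eef_pos: [0.4182, -0.1763, 0.0265]
tcp_rot: [0.195, 0.981, -0.0, 0.0]
contact_force: [1.2, -0.3, 4.1]
opening: 0.226
```

```bash
python3 -m jog '{"travel":[[0,0,10],[0,0,20],[0,0,20],[0,0,10],[0,0,0]],"dr":[[0,0,0],[0,0,0],[0,0,0],[0,0,0],[0,0,0]],"jaw":[255,255,255,255,255]}' 50
python3 -m jog '{"travel":[[10,0,0],[20,0.5,0],[20,0.5,0],[20,0.5,0],[20,0.5,0]],"dr":[[0,0,-4],[0,0,-7],[0,0,-7],[0,0,-7],[0,0,-7]],"jaw":[255,255,255,255,255]}' 50
python3 -m jog '{"travel":[[20,0.5,0],[20,0.5,0],[20,0.5,0],[20,0.5,0],[20,0.5,0]],"dr":[[0,0,-7],[0,0,-7],[0,0,-7],[0,0,-7],[0,0,-7]],"jaw":[255,255,255,255,255]}' 50
python3 -m jog '{"travel":[[15,1,0],[5,0,0],[0,0,0],[0,0,0],[0,0,0]],"dr":[[0,0,-7],[0,0,-7],[0,0,0],[0,0,0],[0,0,0]],"jaw":[255,255,255,255,255]}' 50
```

```text
time: 18.62
eef_pos: [0.4191, -0.1769, 0.0885]
tcp_rot: [0.195, 0.981, -0.001, 0.002]
contact_force: [1.4, -1.0, -1.8]
opening: 0.221
time: 19.03
eef_pos: [0.5075, -0.1733, 0.0844]
tcp_rot: [0.461, 0.888, 0.0, -0.002]
contact_force: [-0.3, 0.2, -0.9]
opening: 0.226
time: 19.45
eef_pos: [0.6075, -0.1708, 0.0839]
tcp_rot: [0.706, 0.708, -0.001, -0.002]
contact_force: [0.9, -0.3, -1.0]
opening: 0.226
time: 19.87
eef_pos: [0.6265, -0.1702, 0.0848]
tcp_rot: [0.785, 0.62, -0.001, -0.001]
contact_force: [0.2, -0.8, -0.8]
opening: 0.228
```

```bash
python3 -m jog '{"travel":[[1,0,-15],[0,0,-20],[0,0,-12],[0,0,-6],[0,0,0]],"dr":[[0,0,-0.8],[0,0,0],[0,0,0],[0,0,0],[0,0,0]],"jaw":[255,255,255,255,255]}' 50
python3 -m jog '{"travel":[[0,0,-2],[0,0,0],[0,0,0]],"dr":[[0,0,0],[0,0,0],[0,0,0]],"jaw":[255,255,255]}' 50
```

```text
time: 20.28
eef_pos: [0.6266, -0.1698, 0.0301]
tcp_rot: [0.79, 0.614, -0.001, -0.002]
contact_force: [-0.6, -0.3, -1.5]
opening: 0.225
time: 20.53
eef_pos: [0.6295, -0.1709, 0.0322]
tcp_rot: [0.79, 0.614, 0.0, 0.001]
contact_force: [-0.0, 0.2, -0.9]
opening: 0.221
```

```bash
python3 -m jog '{"travel":[[-1,0,-2],[0,0,-2],[0,0,0],[0,0,0]],"dr":[[0,0,0],[0,0,0],[0,0,0],[0,0,0]],"jaw":[255,255,255,255]}' 50
python3 -m jog '{"travel":[[0,0,-1],[0,0,0],[0,0,0]],"dr":[[0,0,0],[0,0,0],[0,0,0]],"jaw":[255,255,255]}' 50
```

```text
time: 20.87
eef_pos: [0.6277, -0.1705, 0.0271]
tcp_rot: [0.79, 0.614, -0.0, -0.0]
contact_force: [-0.2, -0.0, -1.7]
opening: 0.225
time: 21.12
eef_pos: [0.6281, -0.1706, 0.0266]
tcp_rot: [0.79, 0.614, 0.0, 0.0]
contact_force: [-1.3, 0.7, 0.7]
opening: 0.225
```

```bash
python3 -m jog '{"travel":[[0,0,-0.3],[0,0,0],[0,0,0],[0,0,0],[0,0,0]],"dr":[[0,0,0],[0,0,0],[0,0,0],[0,0,0],[0,0,0]],"jaw":[255,180,160,130,80]}' 50
python3 -m jog '{"travel":[[0,0,0],[0,0,0],[0,0,10],[0,0,30],[0,0,35]],"dr":[[0,0,0],[0,0,0],[0,0,0],[0,0,0],[0,0,0]],"jaw":[0,0,0,0,0]}' 40
python3 -m jog '{"travel":[[0,0,35],[0,0,35],[-10,20,0],[-14,33,0],[-14,33,0]],"dr":[[0,0,0],[0,0,0],[0,0,0],[0,0,0],[0,0,0]],"jaw":[0,0,0,0,0]}' 40
python3 -m jog '{"travel":[[-14,33,0],[-14,33,0],[-14,33,0],[-14,33,0],[-14,33,0]],"dr":[[0,0,0],[0,0,0],[0,0,0],[0,0,0],[0,0,0]],"jaw":[0,0,0,0,0]}' 40
python3 -m jog '{"travel":[[-14,33,0],[-14,33,0],[-14,33,0],[-8,20,0],[0,0,0]],"dr":[[0,0,0],[0,0,0],[0,0,0],[0,0,0],[0,0,0]],"jaw":[0,0,0,0,0]}' 40
python3 -m jog '{"travel":[[0,0,0],[0,0,0]],"dr":[[0,0,0],[0,0,0]],"jaw":[0,0]}' 40
python3 - <<'E'
from h import *
for n in("top","side"): cv2.imwrite(f"pics/{n}11.png",read_camera(n)[:,:,::-1])
im=cv2.imread("pics/top11.png")[110:340,330:460]; s=cv2.imread("pics/side11.png")[100:390,180:460]
cv2.imwrite("pics/m11.png",np.hstack([cv2.resize(s,(483,500)),cv2.resize(im,(283,500))]))
E
```

```text
time: 21.53
eef_pos: [0.6277, -0.1706, 0.0256]
tcp_rot: [0.79, 0.614, -0.0, -0.0]
contact_force: [0.3, 0.7, 0.6]
opening: 0.614
time: 21.95
eef_pos: [0.6256, -0.1696, 0.0989]
tcp_rot: [0.79, 0.614, -0.002, -0.003]
contact_force: [1.0, -0.3, 0.7]
opening: 1.0
time: 22.37
eef_pos: [0.5901, -0.0847, 0.173]
tcp_rot: [0.79, 0.613, 0.001, 0.001]
contact_force: [0.3, 0.7, -0.4]
opening: 1.0
time: 22.78
eef_pos: [0.519, 0.0818, 0.1718]
tcp_rot: [0.79, 0.613, 0.001, 0.0]
contact_force: [0.2, 0.3, 0.1]
opening: 1.0
time: 23.2
eef_pos: [0.4681, 0.2027, 0.1718]
tcp_rot: [0.788, 0.615, 0.001, -0.0]
contact_force: [-0.8, -0.6, 0.6]
opening: 0.999
time: 23.37
eef_pos: [0.4701, 0.1991, 0.1714]
tcp_rot: [0.79, 0.614, 0.0, 0.0]
contact_force: [-0.6, 0.1, 0.2]
opening: 1.006
```

View pics/m11.png

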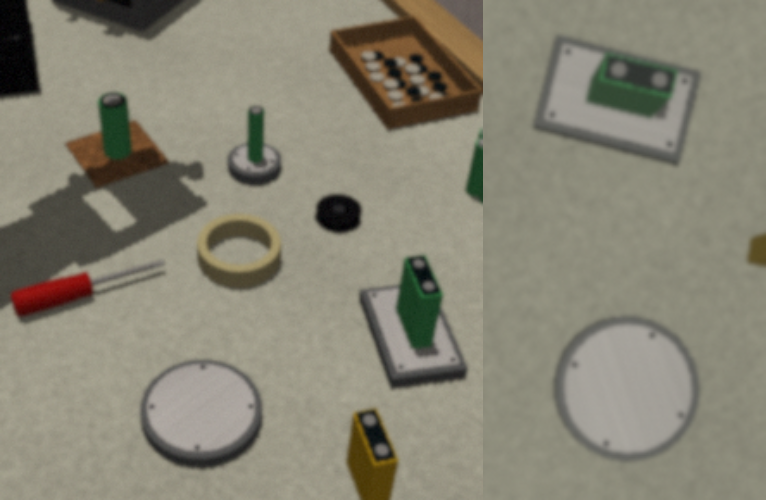

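The flat cell stands on the rectangular dock, its broad faces along the dock's length and roughly centred. The large dock is empty, and the slim cell and bystanders are fine. Last is the fat cell, with a refined centre for the large dock.

```bash
python3 -m jog '{"travel":[[0,0,-35],[0,0,-35],[0,0,-20],[0,0,0],[0,0,0]],"dr":[[0,0,0],[0,0,0],[0,0,0],[0,0,0],[0,0,0]],"jaw":[0,0,0,0,0]}' 40
python3 -m jog '{"travel":[[0,0,-20],[0,0,-20],[0,0,-10],[0,0,0],[0,0,0]],"dr":[[0,0,0],[0,0,0],[0,0,0],[0,0,0],[0,0,0]],"jaw":[0,0,0,0,0]}' 40
python3 - <<'E'
from meas import *
im=cv2.imread("pics/top11.png"); o=meas(im)
r=cv2.minAreaRect((o["rect"]*1000).astype(np.float32)); print("rect",r)
for n in ("small","large"): print(n, cv2.minEnclosingCircle((o[n]*1000).astype(np.float32)))
s=130/283
t1=ray("top",(330+619*0+(619-483)*s,110+70*.46),.085);t2=ray("top",(330+(660-483)*s,110+79*.46),.085)
print("flat",(t1+t2)/2,np.degrees(np.arctan2(*(t1-t2)[::-1])))
E
```

```text
time: 23.88
eef_pos: [0.4694, 0.1984, 0.08]
tcp_rot: [0.79, 0.613, -0.001, -0.001]
contact_force: [0.9, 0.4, -0.4]
opening: 1.0
time: 24.3
eef_pos: [0.4707, 0.1994, 0.032]
tcp_rot: [0.79, 0.613, 0.001, 0.0]
contact_force: [0.5, 0.3, 1.3]
opening: 0.998
rect ((627.4190673828125, -170.39163208007812), (97.56282043457031, 57.171634674072266), 74.91659545898438)
small ((600.8118286132812, 113.9559326171875), 23.985116958618164)
large ((416.7525634765625, -174.4937286376953), 45.85075759887695)
flat [ 0.6285 -0.1717] 77.50135380730691
```

```bash
python3 -m jog '{"travel":[[-1,0,-7],[0,0,-6],[0,0,0],[0,0,0],[0,0,0]],"dr":[[0,0,0],[0,0,0],[0,0,0],[0,0,0],[0,0,0]],"jaw":[0,60,90,110,125]}' 40
python3 -m jog '{"travel":[[0,0,0],[0,0,0],[0,0,0],[0,0,0],[0,0,0]],"dr":[[0,0,0],[0,0,0],[0,0,0],[0,0,0],[0,0,0]],"jaw":[140,255,255,255,255]}' 50
python3 -m jog '{"travel":[[0,0,0],[0,0,0],[0,0,0]],"dr":[[0,0,0],[0,0,0],[0,0,0]],"jaw":[255,255,255]}' 50
```

```text
time: 24.72
eef_pos: [0.4689, 0.1995, 0.018]
tcp_rot: [0.79, 0.614, 0.0, 0.0]
contact_force: [-0.1, -0.3, 0.1]
opening: 0.512
time: 25.13
eef_pos: [0.4693, 0.1996, 0.0184]
tcp_rot: [0.79, 0.614, 0.0, 0.0]
contact_force: [1.0, 0.7, 2.5]
opening: 0.354
time: 25.38
eef_pos: [0.4693, 0.1996, 0.0184]
tcp_rot: [0.79, 0.614, 0.0, 0.0]
contact_force: [0.1, -0.7, 4.2]
opening: 0.356
```

```bash
python3 -m jog '{"travel":[[0,0,10],[0,0,25],[0,0,25],[0,0,15],[0,0,0]],"dr":[[0,0,0],[0,0,0],[0,0,0],[0,0,0],[0,0,0]],"jaw":[255,255,255,255,255]}' 50
python3 -m jog '{"travel":[[0,-15,0],[0,-30,0],[0,-35,0],[0,-35,0],[0,-35,0]],"dr":[[0,0,0],[0,0,0],[0,0,0],[0,0,0],[0,0,0]],"jaw":[255,255,255,255,255]}' 50
python3 -m jog '{"travel":[[0,-35,0],[-5,-35,0],[-8,-35,0],[-10,-35,0],[-10,-35,0]],"dr":[[0,0,0],[0,0,0],[0,0,0],[0,0,0],[0,0,0]],"jaw":[255,255,255,255,255]}' 50
python3 -m jog '{"travel":[[-10,-30,0],[-9,-19,0],[0,0,0],[0,0,0],[0,0,0]],"dr":[[0,0,0],[0,0,0],[0,0,0],[0,0,0],[0,0,0]],"jaw":[255,255,255,255,255]}' 50
```

```text
time: 25.8
eef_pos: [0.4708, 0.2, 0.0964]
tcp_rot: [0.79, 0.614, 0.003, 0.001]
contact_force: [1.2, 0.9, -1.0]
opening: 0.357
time: 26.22
eef_pos: [0.4668, 0.0485, 0.0909]
tcp_rot: [0.789, 0.614, -0.001, -0.001]
contact_force: [-0.1, 0.9, -1.9]
opening: 0.359
time: 26.63
eef_pos: [0.4337, -0.1263, 0.091]
tcp_rot: [0.79, 0.614, -0.001, -0.002]
contact_force: [0.8, -0.1, -1.6]
opening: 0.358
time: 27.05
eef_pos: [0.416, -0.1735, 0.0916]
tcp_rot: [0.79, 0.614, -0.0, -0.001]
contact_force: [0.0, 0.9, -1.6]
opening: 0.359
```

Lower from z 0.0916 to about 0.0294.

```bash
python3 -m jog '{"travel":[[0.5,-1,-20],[0,0,-20],[0,0,-12],[0,0,-6],[0,0,0]],"dr":[[0,0,0],[0,0,0],[0,0,0],[0,0,0],[0,0,0]],"jaw":[255,255,255,255,255]}' 50
python3 -m jog '{"travel":[[0,0,-1],[0,0,0],[0,0,0]],"dr":[[0,0,0],[0,0,0],[0,0,0]],"jaw":[255,255,255]}' 50
python3 -m jog '{"travel":[[0,0,-2],[0,0,0],[0,0,0]],"dr":[[0,0,0],[0,0,0],[0,0,0]],"jaw":[255,255,255]}' 50
```

```text
time: 27.47
eef_pos: [0.4162, -0.1735, 0.0329]
tcp_rot: [0.789, 0.614, -0.001, -0.002]
contact_force: [0.1, 0.1, -2.2]
opening: 0.358
time: 27.72
eef_pos: [0.4181, -0.1758, 0.0348]
tcp_rot: [0.789, 0.614, 0.0, 0.001]
contact_force: [0.3, -0.4, -2.1]
opening: 0.357
time: 27.97
eef_pos: [0.4174, -0.1756, 0.0321]
tcp_rot: [0.79, 0.614, 0.0, 0.0]
contact_force: [-0.6, 0.0, -0.5]
opening: 0.357
```

```bash
python3 -m jog '{"travel":[[0,0.5,-1.5],[0,0,0],[0,0,0]],"dr":[[0,0,0],[0,0,0],[0,0,0]],"jaw":[255,255,255]}' 50
python3 -m jog '{"travel":[[0,0,-1],[0,0,0],[0,0,0]],"dr":[[0,0,0],[0,0,0],[0,0,0]],"jaw":[255,255,255]}' 50
```

```text
time: 28.22
eef_pos: [0.4171, -0.175, 0.0302]
tcp_rot: [0.79, 0.614, -0.0, -0.0]
contact_force: [-0.1, -0.1, -1.2]
opening: 0.356
time: 28.47
eef_pos: [0.4174, -0.1751, 0.0294]
tcp_rot: [0.79, 0.614, 0.0, 0.0]
contact_force: [0.2, -0.7, -0.9]
opening: 0.356
```

```bash
python3 -m jog '{"travel":[[0,0,-0.5],[0,0,0],[0,0,0]],"dr":[[0,0,0],[0,0,0],[0,0,0]],"jaw":[255,255,255]}' 50
python3 -m jog '{"travel":[[0,0,0],[0,0,0],[0,0,0]],"dr":[[0,0,0],[0,0,0],[0,0,0]],"jaw":[255,255,255]}' 50
```

```text
time: 28.72
eef_pos: [0.4174, -0.1752, 0.0293]
tcp_rot: [0.79, 0.614, -0.0, 0.0]
contact_force: [-1.4, 1.2, 3.9]
opening: 0.353
time: 28.97
eef_pos: [0.4175, -0.1752, 0.0293]
tcp_rot: [0.79, 0.614, -0.0, 0.0]
contact_force: [-1.8, 0.3, 5.4]
opening: 0.357
```

```bash
python3 -m jog '{"travel":[[0,0,0.2],[0,0,0],[0,0,0],[0,0,0],[0,0,0]],"dr":[[0,0,0],[0,0,0],[0,0,0],[0,0,0],[0,0,0]],"jaw":[200,140,110,80,40]}' 40
python3 -m jog '{"travel":[[0,0,0],[0,0,0],[0,0,10],[0,0,30],[0,0,35]],"dr":[[0,0,0],[0,0,0],[0,0,0],[0,0,0],[0,0,0]],"jaw":[0,0,0,0,0]}' 40
python3 -m jog '{"travel":[[0,0,35],[0,0,35],[10,35,0],[10,35,0],[5,35,0]],"dr":[[0,0,0],[0,0,0],[0,0,0],[0,0,0],[0,0,0]],"jaw":[0,0,0,0,0]}' 40
python3 -m jog '{"travel":[[5,38,0],[5,38,0],[5,38,0],[5,38,0],[5,38,0]],"dr":[[0,0,0],[0,0,0],[0,0,0],[0,0,0],[0,0,0]],"jaw":[0,0,0,0,0]}' 40
python3 -m jog '{"travel":[[0,38,0],[0,38,0],[0,38,0],[0,0,0],[0,0,0]],"dr":[[0,0,0],[0,0,0],[0,0,0],[0,0,0],[0,0,0]],"jaw":[0,0,0,0,0]}' 40
python3 -m jog '{"travel":[[0,0,0],[0,0,0],[0,0,0],[0,0,0],[0,0,0]],"dr":[[0,0,0],[0,0,0],[0,0,0],[0,0,0],[0,0,0]],"jaw":[0,0,0,0,0]}' 40
python3 - <<'E'
from h import *
for n in("top","side"): cv2.imwrite(f"pics/{n}12.png",read_camera(n)[:,:,::-1])
im=cv2.imread("pics/top12.png")[110:340,170:460]; s=cv2.imread("pics/side12.png")[130:390,180:460]
for n,p in dict(fat=(.4168,-.1745,.085),slim=(.6005,.114,.08),flat=(.6277,-.1704,.085)).items(): print(n,proj("top",p)-[170,110],(proj("side",p)-[180,130]))
cv2.imwrite("pics/m12.png",np.vstack([cv2.copyMakeBorder(cv2.resize(a,None,fx=f,fy=f,interpolation=cv2.INTER_CUBIC),0,0,0,800-int(a.shape[1]*f),cv2.BORDER_CONSTANT) for a,f in ((im,1.3),(s,1.1))]))
cv2.imwrite("pics/m12t.png",cv2.resize(im,(754,598),interpolation=cv2.INTER_CUBIC))
E
```

```text
time: 29.38
eef_pos: [0.4172, -0.1749, 0.0287]
tcp_rot: [0.79, 0.614, 0.0, -0.0]
contact_force: [-0.3, -0.1, 0.7]
opening: 0.807
time: 29.8
eef_pos: [0.4154, -0.1737, 0.1031]
tcp_rot: [0.79, 0.614, -0.001, -0.003]
contact_force: [0.9, -0.7, 1.5]
opening: 0.998
time: 30.22
eef_pos: [0.4435, -0.0696, 0.1763]
tcp_rot: [0.79, 0.613, 0.001, 0.002]
contact_force: [0.7, 0.2, -0.7]
opening: 1.001
time: 30.63
eef_pos: [0.4672, 0.122, 0.1751]
tcp_rot: [0.79, 0.614, 0.001, 0.0]
contact_force: [0.3, -1.1, -0.3]
opening: 1.002
time: 31.05
eef_pos: [0.4669, 0.2356, 0.1746]
tcp_rot: [0.788, 0.615, 0.0, 0.0]
contact_force: [-0.5, -0.3, 0.1]
opening: 1.001
time: 31.47
eef_pos: [0.4675, 0.233, 0.1741]
tcp_rot: [0.79, 0.613, 0.0, 0.0]
contact_force: [0.2, 0.2, 0.8]
opening: 0.997
fat [236.2317 181.8343] [116.2726 175.0812]
slim [33.6469 54.0316] [148.945   33.3167]
flat [231.0293  34.8151] [245.6463 128.8245]
```

View pics/m12t.png

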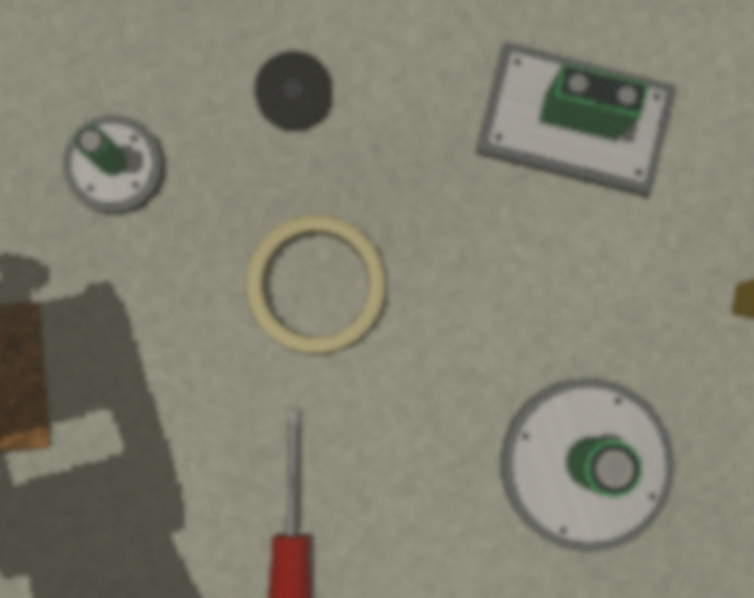

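View pics/side12.png

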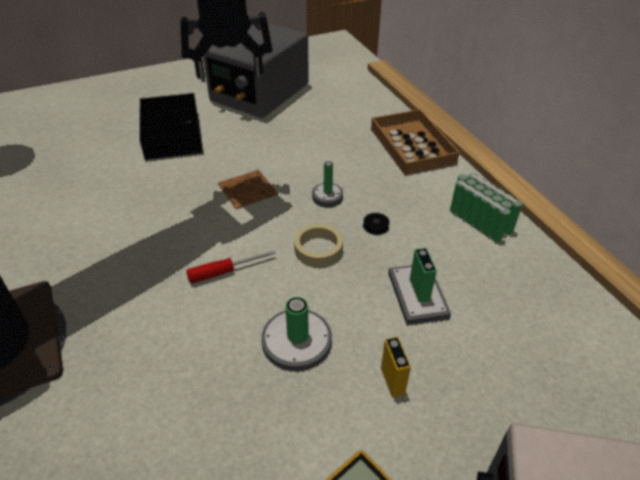

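All three cell tops match their predicted dock-centre pixels: fat (615,468) against (614,473), slim (90,140) against (88,140), flat (602,89) against (601,91). All are upright, the gripper is clear and the bystanders haven't moved. I'm handing in.

```bash
python3 -c "
from plant import *
print(get_state()['time']); sign_off()"
```

```text
31.5667
the job is handed in; nothing more can be done
```

All three cells are on their own docks and the job is handed in at 31.6 s on the robot's clock. I parked the fat cell on the cork mat, moved the slim cell to the small round dock and the flat cell to the rectangular dock, turning it about 82° on the way. The fat cell then went from the mat to the large round dock.

**Last checks:** In the final top view each cell top was within about 3 mm of the position predicted for its dock centre. In both views all three stood upright and released, with the gripper clear, and I saw no movement of the tape, screwdriver or spool. By the picture, the flat cell's width was about 2.5° off the dock's long side, well inside the allowed 0.26 rad (15°).

**One disagreement:** In the side camera the open fingertips looked about 30–50 mm higher than the reported tool position implies. I gripped the slim cell 12 mm lower because of this, and kept to lower grips for the flat cell and the fat cell's second move. I set heights relative to each grasp and never explained the offset.

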